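# Snap the sealing cap onto the sampling port and hold it down

### The arm

A 7-joint arm with a two-finger parallel gripper is mounted at the origin on a cart in front of the work surface, level with it; the furniture and walls round the work are solid. World frame = base frame: x ahead of the robot, y to its left, z up, the work surface at z = 0. Lengths are in m, angles in rad, forces in N, time in s.
With the tool pointing down it reaches from about 0.425 to 0.925 m from the base axis. Payload 6.8 kg.
Tool frame: the origin (TCP) lies on the front face of the gripper's body, between the roots of the fingers; the fingertips stand 73 mm ahead of it and the grasp point (between the pads) lies r.pinch_z ahead of it (r.pinch_z is the distance from the TCP to the grasp point, in m); z points along the fingers, y is the direction in which the jaws open and shut (so a half turn about z gives the same grasp; the last joint's range is limited). The gripper opens to 85 mm and grips with 20 to 120 N. Pads are 22 mm wide; open, the fingers measure 114 mm over their backs; the gripper's body (76 mm by 85 mm) begins 54 mm behind the grasp point. The pads swing forward as they close: fully open they stand 13 mm farther back than shut.
Start: joints at [-1.345, 0.477, 0.022, 1.555, -0.011, 1.109, -0.083], TCP at [0.221, 0.638, 0.304] pointing down, gripper open.
Joint ranges: [-2.96, 2.96], [-0.34, 2.1], [-1.41, 1.46], [0.24, 2.44], [-1.37, 4.51], [0.17, 1.92], [-2.96, 2.96]. Speed limits (rad/s): [2.39, 2.39, 3.14, 3.14, 3.14, 3.14, 3.14].

### API

Orientations are given as a rotation vector (axis times angle).
In Python, from bench import readout, grab_frame, r, search_frame, masks_of, tip_of gives the robot as it stands.
- The arm moves only by the tool step_arm, never from a script. Its argument "commands" is a list of rows, each a list of 7 numbers: the shift along the tool's x, y, z as a fraction of full scale, then the turn, a rotation vector about the tool's x, y, z as a fraction of full scale, then the gripper's target within -1 to 1 (shut at 1, half-way at 0, fully open at -1). In form: [[tx, ty, tz, ax, ay, az, hand], ...]. A call has exactly 10 rows; each row is the pose to reach, as a shift and turn from the pose measured when the call began, along the tool's axes at that moment, turning the shorter way round; what a row does not reach only later rows make up. Full scale, the value 1, is 500 mm for a shift and 360 degrees for a turn. A row lasts 1/8 s, in which the tool goes at most 62.5 mm and 10.7 degrees, less where a joint would pass 70% of its speed; a pose out of reach is approached as far as the arm can. A call with a number of a shift or a turn outside -1 to 1 is refused whole. A call with a gripper value outside its range is refused whole. The fingers move at their own pace and stop on an object; "newtons" is the grip in N (left out, the last holds). Time passes only in rows, so rows that repeat a pose let the fingers close, or fill a call up. It gives the time, the measured TCP pose, the force and the opening at its end, in the units of the state.
- readout.get_obs(): the state, without advancing time (a new reading comes with each control period).
- grab_frame(name): name is "side" or "top"; returns a dict with "img" (480x640x3 uint8, red, green, blue), "K" (3x3 intrinsics, pixels), "world_to_cam" (4x4, takes a point from world to camera coordinates). Camera axes: x right, y down, z forward; pixel columns grow to the right and rows downward; lengths in m; the calibration is good to about 2 mm. A picture is of the moment at which its call begins. There is no depth.
- r.hand_in(): hands the job in, once; it reports no verdict.
Trained networks look in a picture, given as the dict that the camera call returned (one of the last four; its "shot" number tells which), for a name from the list of things; names that differ only in an ending like _2 or _b are one class to them, and where a whole thing is asked for, a point or a joint stands for the part that bears it (a point fixed in the world has none). Each returns a list of dicts, best first, with "p" (0 to 1); they miss things now and then, are a little off and sometimes report something else, mostly with a low value. They report only what shows in the picture. A call takes as long as a camera call. They do not tell look-alikes from the thing itself.
- search_frame(thing, picture): "extent" ([centre column, centre row, width, height] in pixels, round what is visible of it).
- masks_of(thing, picture): "pixels" (480x640 bool, what is visible of it) and "extent" ([centre column, centre row, width, height] in pixels, round what is visible of it).
- tip_of(thing, picture): "point" ([column, row] in pixels: a listed point, or the origin of a listed thing).
The state is a dict: "clock": time; "joints": joint angles; "qvel": joint speeds; "tau": joint torques, N m; "tcp_pos": TCP position; "orientation": TCP orientation; "contact_force": force on the tool from outside, world axes, zero at the start; "moment": the same for the moment, N m; "grip_width": finger opening in m.
Only numpy, scipy, OpenCV 4.12 (cv2) and the standard library are available. Lean on these libraries where they do the work, as an engineer would, in place of code of your own. Each camera call takes 0.05 s, during which the arm holds its last target. There are 200 camera calls.

### The job

A small pale carton was left lying across the guards of the sampling port block: lift it off, keeping it level, and set it down flat on the table, off the block, leaving the other things on the table where they are. Then take the red cap by its knob and press it straight down onto the brass stud; push through the click and keep pressing until it squeezes the seal ring well down. Finish while still gripping the cap by its knob and pressing it firmly down, so that the leak check can be made: do not let go.

Things in the scene. Friction and masses are not known exactly. Their poses are not given: they have to be found in the camera images.
- port: Port block, fixed to the table at another place and yaw each time: aluminium plate 90 x 100 x 12 mm (x, y, z) with an upright brass stud in the middle and a black sprung seal ring round its foot (38 mm over all, top 20 mm above the table). Origin: centre of the underside, on the stud's axis; z up
- stud_top (a point): Centre of the brass stud's top face, 35.5 mm above the table. The stud is 18 mm across, tapered to 11 mm over its last 5.5 mm. Four sprung steel balls, 26.5 mm above the table, stick out 3 mm all round it
- guard_left (a point): Top middle of one of the two bent-rod guards (8 mm rod, 56 mm long along the block's x, flat top 40 mm above the table); it stands at y = +36 mm of the block, its twin at y = -36 mm
- seal (a joint): How far the black seal ring is squeezed down, m: 0 free, 0.004 fully down. Its spring is 3 N per mm, so fully down takes 12 N; 0.002 counts as well pressed (6 N)
- snap_cap: Red plastic snap cap, 40 g, standing mouth down on the table: ribbed skirt 37 mm across and 26 mm high, with a knob on top. The mouth is 20 mm wide, with a rounded bead inside. Origin: centre of the mouth's rim (underside), z up to the knob
- knob_top (a point): Top centre of the cap's knob: 20 mm across, 24 mm high, 50 mm above the rim. Fingertips may rest on the shoulder round its foot (26 mm above the rim). With the cap on the stud, resistance starts at rim height 29 mm, peaks (about 10 N) near 25 mm, then drops with a click and pulls the cap on below 22 mm; the rim meets the seal at 20 mm, bottoms at 16 mm
- carton: Pale blue-white carton, 30 x 82 x 29 mm (x, y, z), 0.07 to 0.14 kg, lying level across both guards over the stud, its long side (y) within 8 degrees of the block's y. Origin: centre of its underside; z up. The table is always bare at x 0.38 to 0.48, y -0.18 to -0.08. Tall scopes and cabinets stand on both sides: from the start pose, draw back and up before swinging round
- black_cap: Bystander: round black rubber cap, 34 mm across, 12 mm high, lying on the table. Origin: centre of its underside
- chip_tray: Bystander: flat square tray with small dark chips, 51 x 51 x 8 mm. Origin: centre of its underside
- button_pad: Bystander: black pad with grey buttons, 53 x 135 x 12 mm. Origin: centre of its underside
There are look-alikes about, which are no part of the job. Leave any pink look-alike of the carton alone.

How it is judged:
By the outcome, as a careful person would: the job done as asked, in the order asked, and still so for the second after the job is handed in, while the arm keeps its last pose, push and grip.
It also fails if it takes over 72 s, if anything falls off the work surface, if the arm or the gripper's body presses on something with over 40 N, if the wrist force passes 120 N, or if a joint passes its speed limit or range.

## Working session

There is one attempt and no reset: what is moved stays moved. The work goes in short steps, Python scripts to look and compute and a tool call to move; the robot and the scene stay as the last step left them, time stands still between calls to the robot, and variables do not carry over. Pictures are saved under pics/ and viewed, about 8 in all and at most 12, crops included, and the job is handed in when it is done.

Besides the shell and the picture viewer there is one more tool, called after ">>>" by a JSON object that holds its "fn" and its "kwargs". step_arm: Moves the arm, as the interface text tells. Its arguments: {"type":"object","properties":{"commands":{"type":"array"},"newtons":{"type":"number"}},"required":["commands"]}

```bash
ls; mkdir -p pics; cat > h.py <<'E'
import numpy as np, cv2
from bench import readout, grab_frame, r, search_frame, masks_of, tip_of
from scipy.spatial.transform import Rotation as R
def save(n,img,box=None,s=1):
    if box: a,b,c,d=box; img=img[b:d,a:c]
    cv2.imwrite('pics/'+n,cv2.resize(img[:,:,::-1],None,fx=s,fy=s,interpolation=cv2.INTER_CUBIC))
def ray(f,p):
    T=f['world_to_cam'];d=np.linalg.inv(f['K'])@[p[0],p[1],1];Rm=T[:3,:3]
    return -Rm.T@T[:3,3], Rm.T@d/np.linalg.norm(d)
def atz(f,p,z):
    o,d=ray(f,p);return o+d*(z-o[2])/d[2]
def tri(l):
    A=np.zeros((3,3));b=np.zeros(3);rs=[ray(f,p) for f,p in l]
    for o,d in rs:
        P=np.eye(3)-np.outer(d,d);A+=P;b+=P@o
    x=np.linalg.solve(A,b);return x,[np.linalg.norm(np.cross(x-o,d)) for o,d in rs]
def proj(f,X):
    c=f['world_to_cam'][:3,:3]@X+f['world_to_cam'][:3,3];p=f['K']@c;return p[:2]/p[2]
E
python3 - <<'E'
from h import *
np.set_printoptions(precision=4,suppress=True)
o=readout.get_obs();print(o,r.pinch_z)
F={n:grab_frame(n) for n in('side','top')}
for n,f in F.items():
    print(n,'cam',ray(f,(320,240)))
    for t in('port','carton','snap_cap','black_cap','chip_tray','button_pad'):
        for d in search_frame(t,f)[:4]: print(n,t,round(d['p'],2),np.round(d['extent']))
    for t in('stud_top','guard_left','knob_top','carton','snap_cap','port'):
        for d in tip_of(t,f)[:4]: print(n,'tip',t,round(d['p'],2),np.round(d['point'],1))
img=np.vstack([F['side']['img'],F['top']['img']])
save('a_side.png',F['side']['img']);save('a_top.png',F['top']['img'])
E
```

```text
pics
{'clock': 0.0, 'joints': array([-1.3451,  0.4778,  0.0223,  1.5564, -0.0115,  1.1093, -0.0831]), 'qvel': array([ 0.0017,  0.0018,  0.0005,  0.0022, -0.0005, -0.0019,  0.0001]), 'tau': array([ -0.    , -59.6441,   1.608 , -28.1211,   0.0125,   0.009 ,
        -0.    ]), 'tcp_pos': array([0.221 , 0.6373, 0.3029]), 'orientation': array([-0.5219, -3.0978,  0.0029]), 'contact_force': array([-0.0479,  0.9444,  0.3025]), 'moment': array([ 0.0108,  0.0391, -0.0084]), 'grip_width': 0.08556917583555611} 0.0539
side cam (array([0.9872, 0.1766, 0.8511]), array([-0.4781, -0.3783, -0.7927]))
side carton 0.89 [264. 226.  40.  40.]
side carton 0.85 [309. 199.  42.  33.]
side carton 0.6 [376. 192.  45.  36.]
side snap_cap 0.76 [372. 323.  23.  26.]
side black_cap 0.81 [333. 278.  19.  21.]
side chip_tray 0.73 [256. 350.  40.  44.]
side button_pad 0.78 [214. 304.  47.  60.]
side button_pad 0.26 [264. 244.  71.  48.]
side tip stud_top 0.65 [263.5 231.2]
side tip guard_left 0.89 [276.7 240.4]
side tip knob_top 0.86 [374.7 311.9]
side tip carton 0.84 [375.5 194.9]
side tip carton 0.82 [263.1 230.4]

[... 191 characters left out ...]
ort 0.87 [263.6 242.6]
top cam (array([ 0.3812, -0.1879,  0.9465]), array([ 0.1232, -0.0104, -0.9923]))
top port 0.83 [388. 213.  66.  63.]
top carton 0.97 [390. 206.  55.  29.]
top carton 0.94 [390. 293.  35.  53.]
top carton 0.65 [333. 355.  32.  56.]
top snap_cap 0.72 [227. 201.  25.  27.]
top snap_cap 0.53 [388. 215.  64.  57.]
top black_cap 0.61 [292. 225.  23.  23.]
top chip_tray 0.82 [302. 112.  34.  30.]
top button_pad 0.81 [384. 115.  83.  31.]
top tip guard_left 0.58 [366.2 207.6]
top tip knob_top 0.94 [221.5 196.8]
top tip carton 0.79 [330.3 352.3]
top tip carton 0.72 [390.2 292.1]
top tip carton 0.63 [388.2 205.7]
top tip snap_cap 0.73 [227.6 202.8]
top tip port 0.9 [389.1 210.8]
```

View pics/a_side.png

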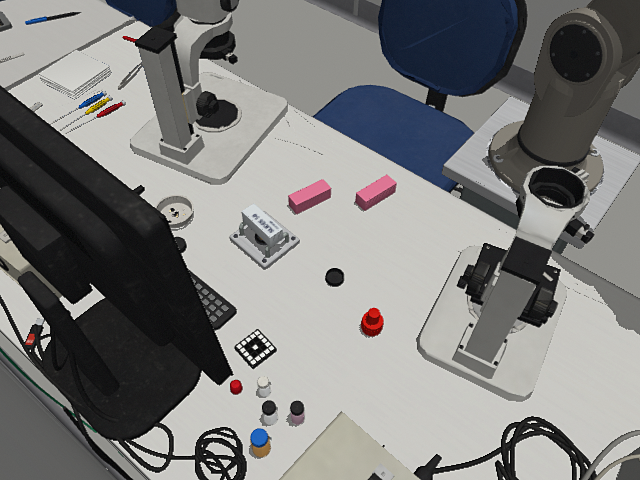

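View pics/a_top.png

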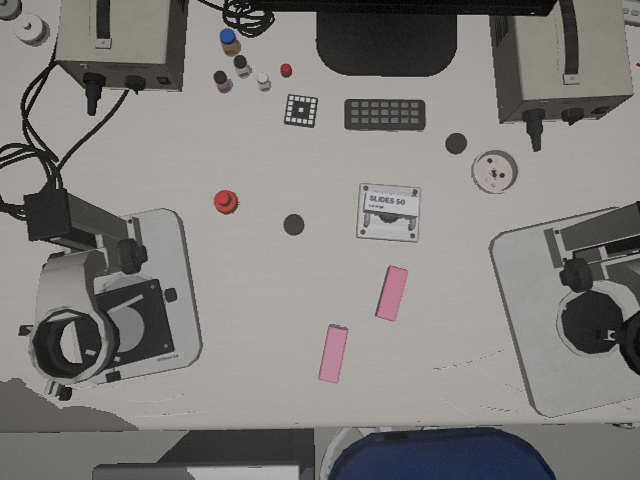

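The pale carton with the label lies on the block at side (263,226) and top (390,206). The two pink bars, top (390,293) and (333,355), are look-alikes. The red cap with knob is at side (372,322) and top (226,201); the small red thing at side (236,386) is only a vial lid. Next I measure and make one enlarged crop.

```bash
python3 - <<'E'
from h import *
np.set_printoptions(precision=4,suppress=True)
F={n:grab_frame(n) for n in('side','top')}
s,t=F['side'],F['top']
def pick(fn,name,f,near,key):
    c=[d for d in fn(name,f)if np.hypot(*(np.array(d[key][:2])-near))<30]
    return c[0] if c else None
N={'carton':((263,228),(390,206)),'port':((264,243),(389,211)),'knob_top':((375,312),(222,197)),'snap_cap':((370,331),(227,202)),'guard_left':((277,240),(366,208)),'stud_top':((263,231),(389,208))}
for k,(a,b) in N.items():
    A=pick(tip_of,k,s,a,'point');B=pick(tip_of,k,t,b,'point')
    print(k,A and (round(A['p'],2),A['point']),B and (round(B['p'],2),B['point']))
    if A and B: print('   ',*tri([(s,A['point']),(t,B['point'])]))
for k,z in(('carton',.069),('snap_cap',.05),('port',.012)):
    for n,f in F.items():
        m=pick(masks_of,k,f,N[k][0 if n=='side' else 1],'extent')
        if m is None: print(k,n,'none');continue
        q=m['pixels'].astype(np.uint8)
        ys,xs=np.nonzero(q)
        W=np.array([atz(f,(x,y),z)[:2] for x,y in zip(xs,ys)])
        rc=cv2.minAreaRect((W*1000).astype(np.float32))
        print(k,n,q.sum(),'rect mm',rc)
a=cv2.resize(s['img'][180:290,200:330][:,:,::-1],(520,440),interpolation=cv2.INTER_CUBIC)
b=cv2.resize(t['img'][170:250,340:440][:,:,::-1],(800,640),interpolation=cv2.INTER_CUBIC)[:560]
cv2.imwrite('pics/b_top.png',b);cv2.imwrite('pics/b_side.png',a)
E
```

```text
carton (0.64, [261.1, 230.3]) (0.86, [388.6, 205.8])
    [ 0.5474 -0.3073  0.0373] [np.float64(0.001225409190982147), np.float64(0.0012254091909821008)]
port (0.78, [264.8, 243.2]) (0.62, [389.6, 212.3])
    [ 0.5427 -0.3113 -0.0083] [np.float64(0.002459431120547583), np.float64(0.002459431120547559)]
knob_top (0.65, [374.5, 314.5]) (0.89, [218.2, 194.7])
    [ 0.5658 -0.0408  0.0517] [np.float64(0.0007160147009780431), np.float64(0.0007160147009781518)]
snap_cap (0.85, [370.5, 329.9]) (0.84, [227.4, 201.2])
    [ 0.5655 -0.0453 -0.005 ] [np.float64(0.0009601841711014404), np.float64(0.0009601841711015028)]
guard_left (0.59, [279.4, 241.4]) (0.93, [366.3, 206.6])
    [ 0.5451 -0.2694  0.0347] [np.float64(0.00226895212957375), np.float64(0.00226895212957365)]
stud_top (0.56, [262.1, 232.4]) (0.94, [385.1, 212.8])
    [ 0.5409 -0.3065  0.0242] [np.float64(0.0053491549532666376), np.float64(0.005349154953266735)]
carton side 931 rect mm ((554.06494140625, -297.50457763671875), (96.98064422607422, 41.372928619384766), 81.41764831542969)
carton top 1145 rect mm ((542.8489990234375, -304.6919250488281), (81.69390106201172, 34.56855392456055), 81.87908935546875)
snap_cap side 469 rect mm ((579.16943359375, -37.76829528808594), (51.373046875, 33.64735794067383), 35.51953887939453)
snap_cap top 444 rect mm ((554.5708618164062, -50.982261657714844), (38.10628890991211, 34.04676818847656), 45.15127944946289)
port side 1560 rect mm ((544.294921875, -308.2045593261719), (112.40828704833984, 93.814453125), 84.4808120727539)
port top 1964 rect mm ((540.5341796875, -308.29730224609375), (100.83816528320312, 88.95022583007812), 85.85855102539062)
```

View pics/b_top.png

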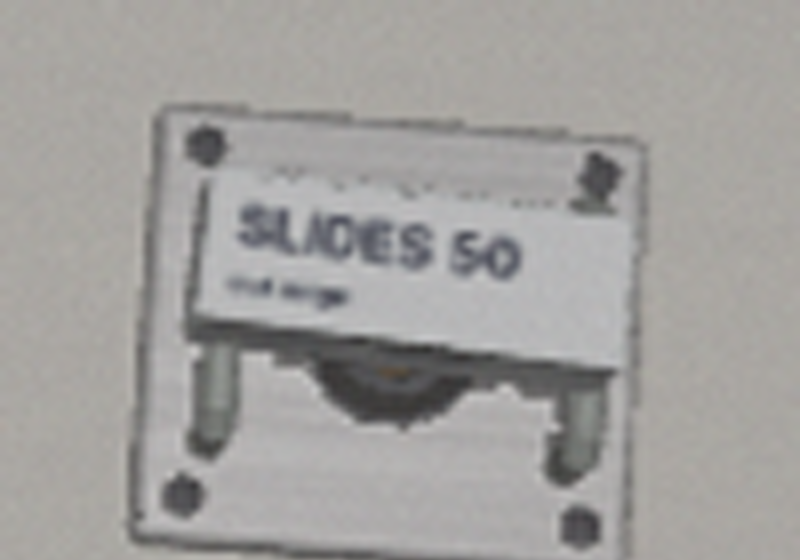

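View pics/b_side.png

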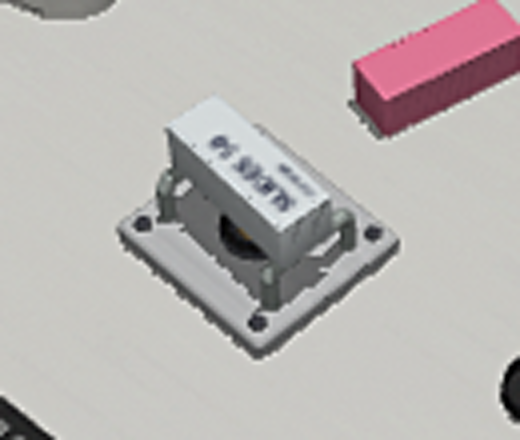

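The crops confirm it: pale "SLIDES 50" carton, top-face centre at about top pixel (391.5,203) and side pixel (262,221), level across both guards. I'll triangulate its corners, the plate corners and the cap.

```bash
python3 - <<'E'
from h import *
np.set_printoptions(precision=4,suppress=True)
F={n:grab_frame(n) for n in('side','top')}
s,t=F['side'],F['top']
# carton top corners: order far-left.. matched physically (top: TL,TR,BR,BL ; side)
ct=np.array([(213,165),(632,205),(612,370),(192,320)])/8+[340,170]
cs=np.array([(278,233),(167,130),(215,97),(330,195)])/4+[200,180]
P=[]
for a,b in zip(ct,cs):
    x,e=tri([(t,a),(s,b)]);P.append(x);print('corner',x,np.round(e[0],4))
P=np.array(P);print('centre',P.mean(0),'len',np.linalg.norm(P[0]-P[1]),np.linalg.norm(P[1]-P[2]))
v=P[0]+P[3]-P[1]-P[2];print('yaw of long side y',np.degrees(np.arctan2(-v[0],v[1])))
pt=np.array([(160,105),(645,142),(628,562),(130,542)])/8+[340,170]
ps=np.array([(258,358),(120,232),(None or 400,240)])/4+[200,180]
Q=np.array([atz(t,p,.012) for p in pt]);print('plate top',Q,Q.mean(0))
v=Q[0]+Q[3]-Q[1]-Q[2];u=Q[0]+Q[1]-Q[2]-Q[3];print('yaw y',np.degrees(np.arctan2(-v[0],v[1])),'x',np.degrees(np.arctan2(u[1],u[0])))
for p in ps: print('plate side',atz(s,p,.012))
a=cv2.resize(s['img'][295:345,345:400][:,:,::-1],None,fx=8,fy=8,interpolation=cv2.INTER_CUBIC)
b=cv2.resize(t['img'][180:225,200:250][:,:,::-1],None,fx=8,fy=8,interpolation=cv2.INTER_CUBIC)
h=max(a.shape[0],b.shape[0]);c=np.zeros((h,a.shape[1]+b.shape[1],3),np.uint8);c[:a.shape[0],:a.shape[1]]=a;c[:b.shape[0],a.shape[1]:]=b
cv2.imwrite('pics/c_cap.png',c);print(a.shape,b.shape)
# top-of-knob averaged, cap skirt colour centroid
for i in range(3):
    f1=grab_frame('side');f2=grab_frame('top')
    A=tip_of('knob_top',f1)[0];B=tip_of('knob_top',f2)[0];C=tip_of('snap_cap',f1)[0];D=tip_of('snap_cap',f2)[0]
    print(A['point'],B['point'],tri([(f1,A['point']),(f2,B['point'])])[0],tri([(f1,C['point']),(f2,D['point'])])[0])
print(readout.get_obs()['clock'])
E
```

```text
corner [ 0.5659 -0.2696  0.0637] 0.0002
corner [ 0.5557 -0.3481  0.0652] 0.0017
corner [ 0.5253 -0.3451  0.0625] 0.0001
corner [ 0.5359 -0.2652  0.0648] 0.0003
centre [ 0.5457 -0.307   0.0641] len 0.07916983959819118 0.030713166453061755
yaw of long side y -7.444333526505508
plate top [[ 0.5894 -0.2642  0.012 ]
 [ 0.5803 -0.3625  0.012 ]
 [ 0.4944 -0.3557  0.012 ]
 [ 0.4999 -0.2559  0.012 ]] [ 0.541  -0.3096  0.012 ]
yaw y -4.227285363592941 x -4.943927616310373
plate side [ 0.596 -0.258  0.012]
plate side [ 0.5846 -0.3554  0.012 ]
plate side [ 0.5049 -0.2524  0.012 ]
(400, 440, 3) (360, 400, 3)
[374.8, 308.4] [222.7, 198.6] [ 0.5584 -0.0473  0.0545] [ 0.5674 -0.043  -0.0033]
[375.6, 313.8] [223.1, 197.9] [ 0.5608 -0.0448  0.0437] [ 0.5608 -0.0453 -0.0041]
[376.6, 311.4] [224.3, 199.7] [ 0.5573 -0.0463  0.0452] [ 0.5658 -0.0433 -0.0111]
3.3
```

View pics/c_cap.png

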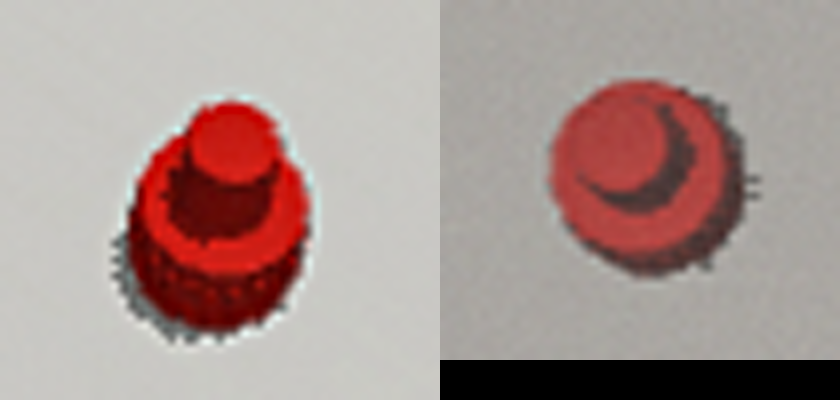

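```bash
cat >> h.py <<'E'
def Rd(phi):
    c,s=np.cos(np.radians(phi)),np.sin(np.radians(phi))
    return np.array([[-s,c,0],[c,s,0],[0,0,-1.]])
def rows(wps,hand):
    "wps: list of (x,y,z,phi deg) TCP targets -> printed command rows"
    o=readout.get_obs();R0=R.from_rotvec(o['orientation']).as_matrix()
    q=R0[:,1];print('now',np.round(o['tcp_pos'],4),'phi',round(np.degrees(np.arctan2(q[1],q[0])),2),'tilt',round(np.degrees(np.arccos(-R0[2,2])),2),'F',np.round(o['contact_force'],1),'w',round(o['grip_width'],4),'t',round(o['clock'],2))
    for w in wps:
        d=R0.T@(np.array(w[:3])-o['tcp_pos'])/.5
        a=R.from_matrix(R0.T@Rd(w[3])).as_rotvec()/(2*np.pi)
        print([float(v) for v in np.round(np.r_[d,a,hand],4)])
E
python3 - <<'E'
from h import *
np.set_printoptions(precision=4,suppress=True)
s=grab_frame('side');t=grab_frame('top')
print('knob',tri([(s,(374.1,312.8)),(t,(222.5,198.4))]),'shoulder',tri([(s,(372.75,320.6)),(t,(224.75,201))]))
for n,a,b in(('ringL',(556,185),(73,345)),('Rscope top',(160,35),(610,240))): print(n,tri([(s,a),(t,b)]))
def arc(az,rr,z,phi): return (rr*np.cos(np.radians(az)),rr*np.sin(np.radians(az)),z,phi)
rows([arc(70.9,.675+k*(.46-.675),.303+k*.2,70.9) for k in(.2,.5,.8,1)],-1)
E
```

```text
knob (array([ 0.5607, -0.0457,  0.0452]), [np.float64(0.0001891316118257274), np.float64(0.00018913161182566258)]) shoulder (array([ 0.5613, -0.0455,  0.0207]), [np.float64(0.0002315687734305985), np.float64(0.00023156877343055078)])
ringL (array([0.3485, 0.0897, 0.267 ]), [np.float64(0.0017074243422149935), np.float64(0.0017074243422149679)])
Rscope top (array([ 0.4749, -0.5476,  0.287 ]), [np.float64(0.02676356548507208), np.float64(0.026763565485072013)])
now [0.2212 0.6378 0.3039] phi 70.87 tilt 0.0 F [ 0.4 -1.   0.7] w 0.0854 t 3.4
[0.0005, -0.086, -0.0782, 0.0, -0.0, -0.0001, -1.0]
[0.0005, -0.215, -0.1982, 0.0, -0.0, -0.0001, -1.0]
[0.0004, -0.344, -0.3182, 0.0, -0.0, -0.0001, -1.0]
[0.0004, -0.43, -0.3982, 0.0, -0.0, -0.0001, -1.0]
```

>>> {"fn": "step_arm", "kwargs": {"commands": [[0, -0.086, -0.08, 0, 0, 0, -1], [0, -0.19, -0.18, 0, 0, 0, -1], [0, -0.28, -0.27, 0, 0, 0, -1], [0, -0.37, -0.35, 0, 0, 0, -1], [0, -0.43, -0.4, 0, 0, 0, -1], [0, -0.43, -0.4, 0, 0, 0, -1], [0, -0.43, -0.4, 0, 0, 0, -1], [0, -0.43, -0.4, 0, 0, 0, -1], [0, -0.43, -0.4, 0, 0, 0, -1], [0, -0.43, -0.4, 0, 0, 0, -1]], "newtons": 40}}

```text
clock: 4.65
tcp_pos: [0.1508, 0.4349, 0.5032]
orientation: [-0.522, -3.098, 0.002]
contact_force: [0.9, -1.1, -0.6]
grip_width: 0.0856
```

```bash
python3 - <<'E'
from h import *
print(readout.get_obs()['joints'].round(3))
def arc(az,rr,z,phi): return (rr*np.cos(np.radians(az)),rr*np.sin(np.radians(az)),z,phi)
rows([arc(70.9-k*6,.46,.5,70.9-k*6) for k in range(1,11)],-1)
E
```

```text
[-1.373e+00 -2.000e-02  1.000e-03  1.742e+00  0.000e+00  1.421e+00
 -1.360e-01]
now [0.1508 0.4349 0.5032] phi 70.87 tilt 0.08 F [ 0.9 -1.1 -0.6] w 0.0856 t 4.65
[-0.0958, -0.0056, 0.0064, -0.0002, 0.0, 0.0166, -1.0]
[-0.1909, -0.0207, 0.0065, -0.0002, 0.0001, 0.0332, -1.0]
[-0.284, -0.0455, 0.0065, -0.0002, 0.0001, 0.0499, -1.0]
[-0.3739, -0.08, 0.0066, -0.0002, 0.0001, 0.0666, -1.0]
[-0.4597, -0.1237, 0.0067, -0.0002, 0.0001, 0.0832, -1.0]
[-0.5405, -0.1761, 0.0068, -0.0002, 0.0001, 0.0999, -1.0]
[-0.6154, -0.2366, 0.0069, -0.0002, 0.0001, 0.1166, -1.0]
[-0.6835, -0.3047, 0.007, -0.0002, 0.0001, 0.1332, -1.0]
[-0.7441, -0.3795, 0.0071, -0.0002, 0.0001, 0.1499, -1.0]
[-0.7966, -0.4602, 0.0072, -0.0002, 0.0001, 0.1666, -1.0]
```

>>> {"fn": "step_arm", "kwargs": {"commands": [[-0.096, -0.006, 0, 0, 0, 0.0166, -1], [-0.191, -0.021, 0, 0, 0, 0.0332, -1], [-0.284, -0.046, 0, 0, 0, 0.05, -1], [-0.374, -0.08, 0, 0, 0, 0.0666, -1], [-0.46, -0.124, 0, 0, 0, 0.0832, -1], [-0.54, -0.176, 0, 0, 0, 0.1, -1], [-0.615, -0.237, 0, 0, 0, 0.1166, -1], [-0.684, -0.305, 0, 0, 0, 0.1332, -1], [-0.744, -0.38, 0, 0, 0, 0.15, -1], [-0.797, -0.46, 0, 0, 0, 0.1666, -1]]}}

```text
clock: 5.9
tcp_pos: [0.4525, 0.0855, 0.5034]
orientation: [2.004, 2.418, -0.002]
contact_force: [0.7, 0.3, 0.2]
grip_width: 0.0854
```

```bash
python3 - <<'E'
from h import *
print(readout.get_obs()['joints'].round(3))
def arc(az,rr,z,phi): return (rr*np.cos(np.radians(az)),rr*np.sin(np.radians(az)),z,phi)
rows([arc(14.9-k*7.4,.46+.166*(k/6)**2,.5-.1*(k/6)**2,14.9-k*3.7) for k in range(1,7)]+[(.545,-.308,.3,-7.4),(.545,-.308,.2,-7.4)],-1)
E
```

```text
[-0.865 -0.059  0.521  1.769  0.031  1.425 -0.163]
now [0.4525 0.0855 0.5034] phi 10.69 tilt 0.1 F [0.7 0.3 0.2] w 0.0854 t 5.9
[-0.0519, 0.0068, 0.0125, -0.0001, 0.0003, -0.0014, -1.0]
[-0.1761, 0.0196, 0.0294, -0.0001, 0.0003, 0.0089, -1.0]
[-0.3099, 0.033, 0.0574, -0.0001, 0.0003, 0.0191, -1.0]
[-0.4578, 0.0435, 0.0965, -0.0001, 0.0003, 0.0294, -1.0]
[-0.6231, 0.0463, 0.1468, -0.0001, 0.0003, 0.0397, -1.0]
[-0.8078, 0.0356, 0.2082, -0.0001, 0.0003, 0.05, -1.0]
[-0.8071, 0.0361, 0.4082, -0.0, 0.0003, 0.0502, -1.0]
[-0.8067, 0.0362, 0.6082, -0.0, 0.0003, 0.0502, -1.0]
```

>>> {"fn": "step_arm", "kwargs": {"commands": [[-0.09, 0.01, 0.02, 0, 0, 0.005, -1], [-0.2, 0.022, 0.03, 0, 0, 0.012, -1], [-0.31, 0.033, 0.057, 0, 0, 0.02, -1], [-0.42, 0.041, 0.09, 0, 0, 0.028, -1], [-0.53, 0.045, 0.12, 0, 0, 0.035, -1], [-0.64, 0.045, 0.15, 0, 0, 0.041, -1], [-0.75, 0.04, 0.19, 0, 0, 0.046, -1], [-0.807, 0.036, 0.27, 0, 0, 0.05, -1], [-0.807, 0.036, 0.38, 0, 0, 0.05, -1], [-0.807, 0.036, 0.48, 0, 0, 0.05, -1]]}}

```text
clock: 7.15
tcp_pos: [0.5449, -0.3084, 0.2619]
orientation: [2.359, 2.074, -0.003]
contact_force: [0.4, 0.4, 0.1]
grip_width: 0.0855
```

```bash
python3 - <<'E'
from h import *
rows([(.545,-.308,.2,-7.4),(.545,-.308,.116,-7.4)],-1)
f=grab_frame('side');g=grab_frame('top')
save('d.png',np.hstack([f['img'][130:330,160:360],g['img'][110:310,300:500]]),None,2)
E
```

```text
now [ 0.5449 -0.3084  0.2619] phi -7.34 tilt 0.13 F [0.4 0.4 0.1] w 0.0855 t 7.15
[0.001, 0.0003, 0.1238, -0.0001, 0.0003, 0.0002, -1.0]
[0.0014, 0.0004, 0.2918, -0.0001, 0.0003, 0.0002, -1.0]
```

View pics/d.png

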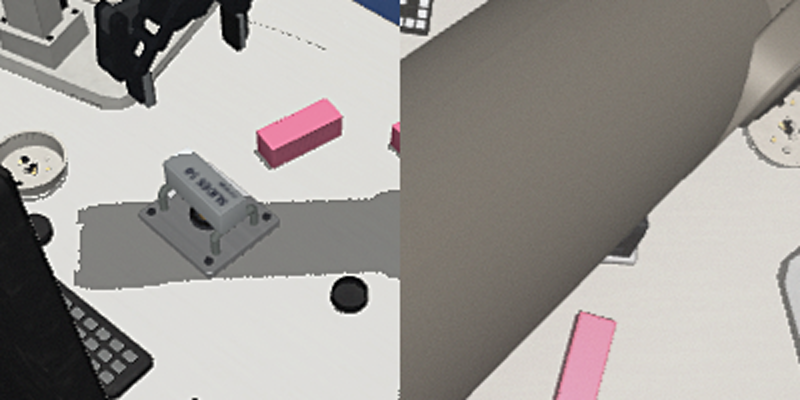

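The side view shows the open gripper above and behind the carton at about (205,190). The arm hides it in the top view. I'll descend and watch the force.

>>> {"fn": "step_arm", "kwargs": {"commands": [[0, 0, 0.08, 0, 0, 0, -1], [0.001, 0, 0.15, 0, 0, 0, -1], [0.001, 0, 0.2, 0, 0, 0, -1], [0.001, 0, 0.23, 0, 0, 0, -1], [0.001, 0, 0.255, 0, 0, 0, -1], [0.001, 0, 0.27, 0, 0, 0, -1], [0.001, 0, 0.282, 0, 0, 0, -1], [0.001, 0, 0.292, 0, 0, 0, -1], [0.001, 0, 0.292, 0, 0, 0, -1], [0.001, 0, 0.292, 0, 0, 0, -1]]}}

```text
clock: 8.5
tcp_pos: [0.5416, -0.3053, 0.1128]
orientation: [-2.352, -2.07, 0.009]
contact_force: [-0.2, 0.1, 0.9]
grip_width: 0.0854
```

```bash
python3 - <<'E'
from h import *
rows([(.545,-.308,.116,-7.4)],-1)
f=grab_frame('side')
save('e.png',f['img'],(180,150,330,290),4)
E
```

```text
now [ 0.5416 -0.3053  0.1128] phi -7.3 tilt 0.56 F [-0.2  0.1  0.9] w 0.0854 t 8.5
[-0.0046, 0.0075, -0.0065, -0.0015, -0.0001, 0.0003, -1.0]
```

View pics/e.png

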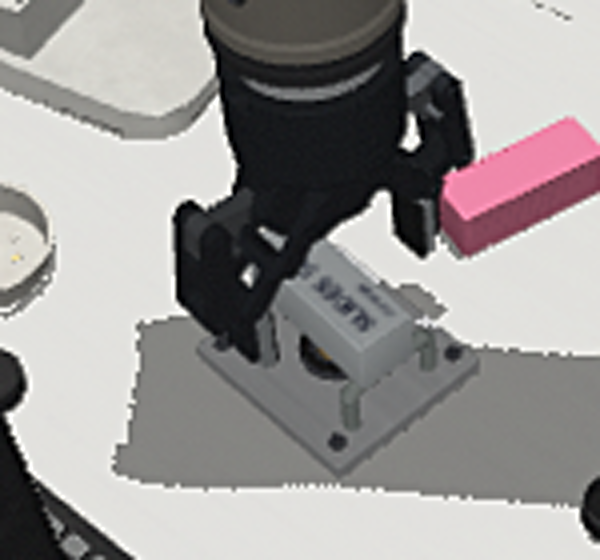

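The near finger is at (250,350) and the far one at (425,250), so the tips straddle the carton and centre on about (338,300). I'll correct the small offset, close, then lift.

>>> {"fn": "step_arm", "kwargs": {"commands": [[-0.002, 0.004, -0.0065, -0.0015, 0, 0, -1], [-0.002, 0.004, -0.0065, -0.0015, 0, 0, -1], [-0.002, 0.004, -0.0065, -0.0015, 0, 0, 0], [-0.002, 0.004, -0.0065, -0.0015, 0, 0, 0.3], [-0.002, 0.004, -0.0065, -0.0015, 0, 0, 1], [-0.002, 0.004, -0.0065, -0.0015, 0, 0, 1], [-0.002, 0.004, -0.0065, -0.0015, 0, 0, 1], [-0.002, 0.004, -0.0065, -0.0015, 0, 0, 1], [-0.002, 0.004, -0.0065, -0.0015, 0, 0, 1], [-0.002, 0.004, -0.0065, -0.0015, 0, 0, 1]], "newtons": 40}}

```text
clock: 9.8
tcp_pos: [0.5435, -0.3065, 0.1162]
orientation: [-2.358, -2.075, -0.001]
contact_force: [-0.9, 0.2, 2.8]
grip_width: 0.0291
```

```bash
python3 - <<'E'
from h import *
rows([(.545,-.308,.116,-7.4),(.545,-.308,.19,-7.4)],1)
E
```

```text
now [ 0.5435 -0.3065  0.1162] phi -7.3 tilt 0.05 F [-0.9  0.2  2.8] w 0.0291 t 9.8
[-0.0026, 0.0033, 0.0003, -0.0, -0.0001, 0.0003, 1.0]
[-0.0025, 0.0033, -0.1477, -0.0, -0.0001, 0.0003, 1.0]
```

>>> {"fn": "step_arm", "kwargs": {"commands": [[0, 0, -0.02, 0, 0, 0, 1], [0, 0, -0.05, 0, 0, 0, 1], [0, 0, -0.09, 0, 0, 0, 1], [0, 0, -0.13, 0, 0, 0, 1], [0, 0, -0.17, 0, 0, 0, 1], [0, 0, -0.2, 0, 0, 0, 1], [0, 0, -0.22, 0, 0, 0, 1], [0, 0, -0.22, 0, 0, 0, 1], [0, 0, -0.22, 0, 0, 0, 1], [0, 0, -0.22, 0, 0, 0, 1]]}}

```text
clock: 11.05
tcp_pos: [0.5432, -0.3064, 0.2254]
orientation: [-2.357, -2.074, 0.0]
contact_force: [1.1, 0.2, -0.8]
grip_width: 0.0292
```

```bash
python3 - <<'E'
from h import *
rows([(.435,-.13,.22,-7.4),(.435,-.13,.12,-7.4),(.435,-.13,.085,-7.4)],1)
f=grab_frame('side')
save('f.png',f['img'],(180,100,400,290),3)
E
```

```text
now [ 0.5432 -0.3064  0.2254] phi -7.3 tilt 0.1 F [ 1.1  0.2 -0.8] w 0.0292 t 11.05
[0.3225, -0.2595, 0.0116, -0.0002, -0.0002, 0.0003, 1.0]
[0.3222, -0.2592, 0.2116, -0.0002, -0.0002, 0.0003, 1.0]
[0.3222, -0.2591, 0.2816, -0.0002, -0.0002, 0.0003, 1.0]
```

View pics/f.png

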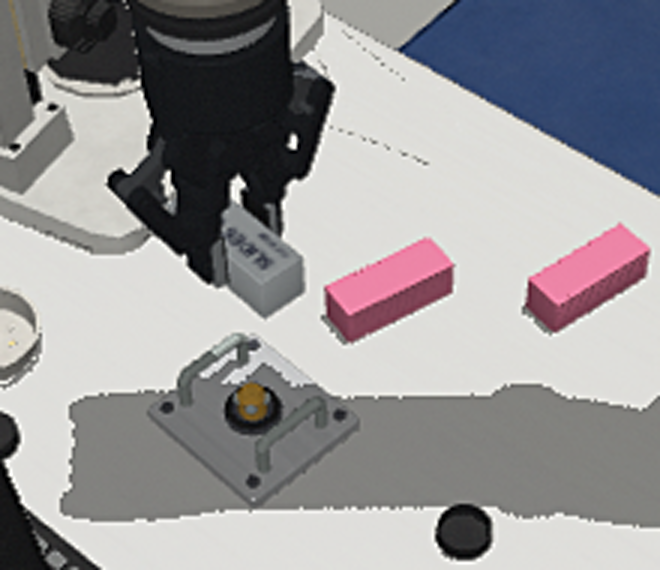

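The carton is held level, the block is clear, and the bare stud shows at about side pixel (264,229). Next I carry the carton to the bare area.

>>> {"fn": "step_arm", "kwargs": {"commands": [[0.03, -0.024, 0, 0, 0, 0, 1], [0.08, -0.064, 0, 0, 0, 0, 1], [0.14, -0.113, 0, 0, 0, 0, 1], [0.2, -0.161, 0, 0, 0, 0, 1], [0.26, -0.209, 0.01, 0, 0, 0, 1], [0.3, -0.241, 0.01, 0, 0, 0, 1], [0.322, -0.259, 0.01, 0, 0, 0, 1], [0.322, -0.259, 0.05, 0, 0, 0, 1], [0.322, -0.259, 0.1, 0, 0, 0, 1], [0.322, -0.259, 0.13, 0, 0, 0, 1]]}}

```text
clock: 12.35
tcp_pos: [0.4348, -0.1302, 0.1598]
orientation: [-2.357, -2.074, 0.002]
contact_force: [0.3, 0.1, -0.8]
grip_width: 0.0297
```

```bash
python3 - <<'E'
from h import *
rows([(.435,-.13,.09,-7.4),(.435,-.13,.078,-7.4)],1)
f=grab_frame('side');g=grab_frame('top')
np.set_printoptions(precision=4,suppress=True)
for n,a in(('side',f),('top',g)):
    for k in('stud_top','guard_left','port','carton'):
        for d in tip_of(k,a)[:3]: print(n,k,round(d['p'],2),np.round(d['point'],1))
save('g.png',np.hstack([f['img'][170:330,200:400],g['img'][130:290,250:450]]),None,2)
save('stud_top.png',g['img'],(340,170,440,250),6)
E
```

```text
now [ 0.4348 -0.1302  0.1598] phi -7.31 tilt 0.15 F [ 0.3  0.1 -0.8] w 0.0297 t 12.35
[0.0003, 0.0007, 0.1397, -0.0004, -0.0001, 0.0003, 1.0]
[0.0003, 0.0007, 0.1637, -0.0004, -0.0001, 0.0003, 1.0]
side stud_top 0.71 [263.6 241.5]
side stud_top 0.69 [262.6 230.4]
side guard_left 0.91 [277.5 241.7]
side port 0.73 [261.7 239.4]
side carton 0.97 [380.4 224.7]
side carton 0.83 [307.6 202.8]
side carton 0.65 [374.9 194.3]
top stud_top 0.83 [390.8 211.9]
top guard_left 0.61 [364.4 206.3]
top port 0.55 [388.8 212.7]
top carton 0.94 [391.6 293.5]
top carton 0.7 [330.9 352.1]
```

View pics/g.png

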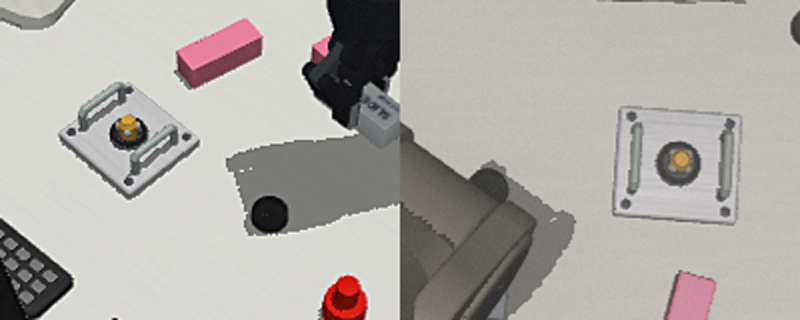

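Black cap, block and stud are all in view and undisturbed. I'll lower the carton gently.

>>> {"fn": "step_arm", "kwargs": {"commands": [[0, 0, 0.05, 0, 0, 0, 1], [0, 0, 0.09, 0, 0, 0, 1], [0, 0, 0.12, 0, 0, 0, 1], [0, 0, 0.138, 0, 0, 0, 1], [0, 0, 0.148, 0, 0, 0, 1], [0, 0, 0.156, 0, 0, 0, 1], [0, 0, 0.162, 0, 0, 0, 1], [0, 0, 0.166, 0, 0, 0, 1], [0, 0, 0.166, 0, 0, 0, 1], [0, 0, 0.166, 0, 0, 0, 1]]}}

```text
clock: 14.1
tcp_pos: [0.4356, -0.1302, 0.0784]
orientation: [-2.358, -2.075, -0.002]
contact_force: [0.3, -0.7, -1.8]
grip_width: 0.0291
```

```bash
python3 - <<'E'
from h import *
rows([(.435,-.13,.0765,-7.4),(.435,-.13,.0755,-7.4)],1)
f=grab_frame('side');g=grab_frame('top')
P={}
for n,a,b in(('side',f,(250,218,280,250)),('top',g,(375,195,407,225))):
    h=cv2.cvtColor(a['img'],cv2.COLOR_RGB2HSV)[b[1]:b[3],b[0]:b[2]]
    m=((h[:,:,0]>10)&(h[:,:,0]<26)&(h[:,:,1]>110)).astype(np.uint8)
    y,x=np.nonzero(m);print(n,m.sum(),x.mean()+b[0],y.mean()+b[1],x.min()+b[0],x.max()+b[0],y.min()+b[1],y.max()+b[1])
    for row in m: print(''.join('.#'[v] for v in row))
E
```

```text
now [ 0.4356 -0.1302  0.0784] phi -7.3 tilt 0.07 F [ 0.3 -0.7 -1.8] w 0.0291 t 14.1
[0.0002, -0.0012, 0.0038, 0.0, -0.0002, 0.0003, 1.0]
[0.0002, -0.0012, 0.0058, 0.0, -0.0002, 0.0003, 1.0]
side 88 263.52272727272725 233.23863636363637 259 268 228 239
..............................
..............................
..............................
..............................
..............................
..............................
..............................
..............................
..............................
..............................
............#####.............
..........########............
.........##########...........
.........#########............
.........#########............
..........########............
..........########............
.........###....###...........
.........##.....###...........
..........##...####...........
..........########............
...........######.............
..............................
..............................
..............................
..............................
..............................
...........
[... 494 characters left out ...]
.......
................................
..............##................
..............#####.............
............#######.............
..........##########............
............########............
...........#########............
..........##########............
............########............
.............######.............
.............#####..............
...............#................
................................
................................
................................
................................
................................
................................
................................
................................
................................
```

>>> {"fn": "step_arm", "kwargs": {"commands": [[0, 0, 0.002, 0, 0, 0, 1], [0, 0, 0.004, 0, 0, 0, 1], [0, 0, 0.005, 0, 0, 0, 1], [0, 0, 0.005, 0, 0, 0, 1], [0, 0, 0.005, 0, 0, 0, 1], [0, 0, 0.005, 0, 0, 0, 1], [0, 0, 0.005, 0, 0, 0, 1], [0, 0, 0.005, 0, 0, 0, 1], [0, 0, 0.005, 0, 0, 0, 1], [0, 0, 0.005, 0, 0, 0, 1]]}}

```text
clock: 15.45
tcp_pos: [0.4356, -0.1301, 0.0761]
orientation: [-2.358, -2.075, -0.002]
contact_force: [-0.9, 1.2, 5.7]
grip_width: 0.0292
```

Contact is 5.7 N, so the carton is on the table. I'll release and rise.

>>> {"fn": "step_arm", "kwargs": {"commands": [[0, 0, 0, 0, 0, 0, 0], [0, 0, 0, 0, 0, 0, -0.4], [0, 0, 0, 0, 0, 0, -1], [0, 0, 0, 0, 0, 0, -1], [0, 0, 0, 0, 0, 0, -1], [0, 0, -0.02, 0, 0, 0, -1], [0, 0, -0.08, 0, 0, 0, -1], [0, 0, -0.17, 0, 0, 0, -1], [0, 0, -0.27, 0, 0, 0, -1], [0, 0, -0.36, 0, 0, 0, -1]]}}

```text
clock: 16.7
tcp_pos: [0.4352, -0.1307, 0.258]
orientation: [-2.358, -2.074, -0.002]
contact_force: [0.4, 1.2, -0.1]
grip_width: 0.0858
```

```bash
python3 - <<'E'
from h import *
f=grab_frame('side');g=grab_frame('top')
np.set_printoptions(precision=4,suppress=True)
for n,a in(('side',f),('top',g)):
    for d in search_frame('carton',a)[:4]: print(n,round(d['p'],2),np.round(d['extent']))
print('stud tri',tri([(f,(263.6,230.8)),(g,(390.4,209.6))]),'top@.0355',atz(g,(390.4,209.6),.0355),'side@.0355',atz(f,(263.6,230.8),.0355))
print('knob top@.05',atz(g,(222.5,198.4),.05),'side@.05',atz(f,(374.1,312.8),.05))
print('carton orig top@.069',atz(g,(391.5,203.1),.069),'side',atz(f,(261.9,221),.069))
rows([(.5,-.09,.25,0),(.5607,-.0457,.16,-4.6),(.5607,-.0457,.102,-4.6)],-1)
save('h.png',np.hstack([f['img'][150:330,260:440],g['img'][130:310,200:380]]),None,2)
E
```

```text
side 0.89 [308. 199.  44.  33.]
side 0.73 [377. 252.  44.  43.]
side 0.64 [375. 192.  38.  35.]
top 0.92 [391. 292.  33.  52.]
top 0.69 [297. 284.  17.  19.]
top 0.61 [333. 355.  29.  58.]
stud tri (array([ 0.5416, -0.3094,  0.0292]), [np.float64(0.0005629049898698749), np.float64(0.0005629049898699665)]) top@.0355 [ 0.5409 -0.3091  0.0355] side@.0355 [ 0.5448 -0.3052  0.0355]
knob top@.05 [ 0.5598 -0.0467  0.05  ] side@.05 [ 0.5632 -0.0442  0.05  ]
carton orig top@.069 [ 0.545  -0.3066  0.069 ] side [ 0.5486 -0.3028  0.069 ]
now [ 0.4356 -0.1301  0.2568] phi -7.27 tilt 0.21 F [-0.7  0.6  0.1] w 0.0858 t 16.9
[0.0958, 0.1175, 0.0142, 0.0003, -0.0005, -0.0202, -1.0]
[0.1984, 0.2264, 0.1947, 0.0003, -0.0005, -0.0074, -1.0]
[0.1981, 0.2262, 0.3107, 0.0003, -0.0005, -0.0074, -1.0]
```

View pics/h.png

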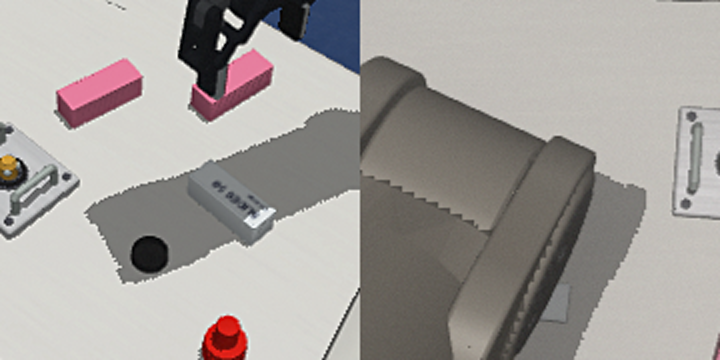

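The carton lies flat on the bare table at side pixel (378,252). Both cameras agree on the stud-minus-knob displacement, about (-0.0187, -0.262). Now to the cap.

>>> {"fn": "step_arm", "kwargs": {"commands": [[0.03, 0.035, 0, 0, 0, 0, -1], [0.07, 0.08, 0, 0, 0, -0.003, -1], [0.12, 0.137, 0, 0, 0, -0.005, -1], [0.16, 0.183, 0, 0, 0, -0.007, -1], [0.19, 0.217, 0, 0, 0, -0.007, -1], [0.198, 0.228, 0.02, 0, 0, -0.007, -1], [0.198, 0.228, 0.05, 0, 0, -0.007, -1], [0.198, 0.228, 0.09, 0, 0, -0.007, -1], [0.198, 0.228, 0.12, 0, 0, -0.007, -1], [0.198, 0.228, 0.12, 0, 0, -0.007, -1]]}}

```text
clock: 18.15
tcp_pos: [0.5602, -0.0464, 0.1959]
orientation: [-2.311, -2.125, -0.002]
contact_force: [0.3, 0.1, 0.4]
grip_width: 0.0854
```

```bash
python3 - <<'E'
from h import *
print(readout.get_obs()['joints'].round(2))
rows([(.5615,-.0455,.15,-4.6),(.5615,-.0455,.100,-4.6)],-1)
E
```

```text
[-0.6   0.53  0.76  1.96 -0.49  0.84  0.35]
now [ 0.5602 -0.0464  0.1959] phi -4.79 tilt 0.16 F [0.3 0.1 0.4] w 0.0854 t 18.15
[0.0018, 0.0024, 0.0918, -0.0001, -0.0004, -0.0005, -1.0]
[0.0015, 0.0025, 0.1918, -0.0001, -0.0004, -0.0005, -1.0]
```

>>> {"fn": "step_arm", "kwargs": {"commands": [[0.002, 0.002, 0.05, 0, 0, 0, -1], [0.002, 0.002, 0.09, 0, 0, 0, -1], [0.002, 0.002, 0.12, 0, 0, 0, -1], [0.002, 0.002, 0.145, 0, 0, 0, -1], [0.002, 0.002, 0.162, 0, 0, 0, -1], [0.002, 0.002, 0.176, 0, 0, 0, -1], [0.002, 0.002, 0.184, 0, 0, 0, -1], [0.002, 0.002, 0.19, 0, 0, 0, -1], [0.002, 0.002, 0.19, 0, 0, 0, -1], [0.002, 0.002, 0.19, 0, 0, 0, -1]]}}

```text
clock: 19.4
tcp_pos: [0.5614, -0.0453, 0.1011]
orientation: [-2.311, -2.125, -0.003]
contact_force: [-0.2, -0.4, -0.0]
grip_width: 0.0855
```

```bash
python3 - <<'E'
from h import *
rows([(.5615,-.0455,.1005,-4.6)],-1)
E
```

```text
now [ 0.5614 -0.0453  0.1011] phi -4.79 tilt 0.16 F [-0.2 -0.4 -0. ] w 0.0855 t 19.4
[-0.0005, 0.0002, 0.0012, -0.0001, -0.0004, -0.0005, -1.0]
```

>>> {"fn": "step_arm", "kwargs": {"commands": [[0, 0, 0.001, 0, 0, 0, 0], [0, 0, 0.001, 0, 0, 0, 0.2], [0, 0, 0.001, 0, 0, 0, 0.4], [0, 0, 0.001, 0, 0, 0, 0.6], [0, 0, 0.001, 0, 0, 0, 1], [0, 0, 0.001, 0, 0, 0, 1], [0, 0, 0.001, 0, 0, 0, 1], [0, 0, 0.001, 0, 0, 0, 1], [0, 0, 0.001, 0, 0, 0, 1], [0, 0, 0.001, 0, 0, 0, 1]], "newtons": 60}}

```text
clock: 20.65
tcp_pos: [0.5615, -0.0453, 0.1008]
orientation: [-2.311, -2.125, -0.003]
contact_force: [-1.5, -0.2, 5.0]
grip_width: 0.0177
```

```bash
python3 - <<'E'
from h import *
d=np.array([-.0187,-.2617])
x,y=np.array([.5614,-.0453])+d;print(x,y)
rows([(.5614,-.0453,.18,-4.6),(x,y,.18,-4.6)],1)
E
```

```text
0.5427 -0.307
now [ 0.5615 -0.0453  0.1008] phi -4.79 tilt 0.17 F [-1.5 -0.2  5. ] w 0.0177 t 20.65
[0.0004, -0.0002, -0.1585, -0.0001, -0.0005, -0.0005, 1.0]
[-0.5243, 0.0063, -0.16, -0.0001, -0.0005, -0.0005, 1.0]
```

>>> {"fn": "step_arm", "kwargs": {"commands": [[0, 0, -0.03, 0, 0, 0, 1], [0, 0, -0.08, 0, 0, 0, 1], [0, 0, -0.13, 0, 0, 0, 1], [-0.03, 0, -0.16, 0, 0, 0, 1], [-0.1, 0.001, -0.16, 0, 0, 0, 1], [-0.19, 0.002, -0.16, 0, 0, 0, 1], [-0.29, 0.003, -0.16, 0, 0, 0, 1], [-0.39, 0.005, -0.16, 0, 0, 0, 1], [-0.48, 0.006, -0.16, 0, 0, 0, 1], [-0.524, 0.006, -0.16, 0, 0, 0, 1]]}}

```text
clock: 21.9
tcp_pos: [0.5406, -0.3113, 0.1805]
orientation: [-2.317, -2.121, -0.0]
contact_force: [-0.6, 0.4, 0.2]
grip_width: 0.0179
```

```bash
python3 - <<'E'
from h import *
rows([(.5427,-.307,.14,-4.8),(.5427,-.307,.115,-4.8)],1)
E
```

```text
now [ 0.5406 -0.3113  0.1805] phi -5.06 tilt 0.05 F [-0.6  0.4  0.2] w 0.0179 t 21.9
[0.0089, 0.0036, 0.081, -0.0001, -0.0001, -0.0007, 1.0]
[0.0089, 0.0036, 0.131, -0.0001, -0.0001, -0.0007, 1.0]
```

>>> {"fn": "step_arm", "kwargs": {"commands": [[0.009, 0.004, 0.01, 0, 0, -0.0007, 1], [0.009, 0.004, 0.03, 0, 0, -0.0007, 1], [0.009, 0.004, 0.045, 0, 0, -0.0007, 1], [0.009, 0.004, 0.056, 0, 0, -0.0007, 1], [0.009, 0.004, 0.064, 0, 0, -0.0007, 1], [0.009, 0.004, 0.069, 0, 0, -0.0007, 1], [0.009, 0.004, 0.069, 0, 0, -0.0007, 1], [0.009, 0.004, 0.069, 0, 0, -0.0007, 1], [0.009, 0.004, 0.069, 0, 0, -0.0007, 1], [0.009, 0.004, 0.069, 0, 0, -0.0007, 1]]}}

```text
clock: 23.15
tcp_pos: [0.543, -0.307, 0.1461]
orientation: [-2.312, -2.126, -0.0]
contact_force: [0.1, -0.7, -0.2]
grip_width: 0.018
```

```bash
python3 - <<'E'
from h import *
np.set_printoptions(precision=4,suppress=True)
rows([(.5427,-.307,.146,-4.8)],1)
f=grab_frame('side')
o=readout.get_obs()['tcp_pos'];b=np.array([.545-.541,0,0])
# expected rim outline if axis at estimated stud axis by side cam (0.5448,-0.3052), rim z .045, shoulder .071
img=cv2.resize(f['img'][190:270,215:315],None,fx=8,fy=8,interpolation=cv2.INTER_CUBIC).copy()
for z,col in((o[2]-.1008,(0,255,0)),(o[2]-.0748,(255,255,0))):
    c=[(proj(f,np.array([.5448+.0185*np.cos(a),-.3052+.0185*np.sin(a),z]))-[215,190]+.5)*8 for a in np.linspace(0,6.283,60)]
    cv2.polylines(img,[np.int32(np.round(c))],True,col,1)
h=cv2.cvtColor(f['img'],cv2.COLOR_RGB2HSV);m=(((h[:,:,0]<8)|(h[:,:,0]>174))&(h[:,:,1]>170)&(h[:,:,2]>40))
m[:190]=0;m[270:]=0;m[:,:215]=0;m[:,315:]=0
y,x=np.nonzero(m);print(m.sum(),x.min(),x.max(),y.min(),y.max())
save('i.png',img)
E
```

```text
now [ 0.543  -0.307   0.1461] phi -4.81 tilt 0.04 F [ 0.1 -0.7 -0.2] w 0.018 t 23.15
[0.0, -0.0006, 0.0002, -0.0001, -0.0001, -0.0, 1.0]
313 252 272 205 234
```

View pics/i.png

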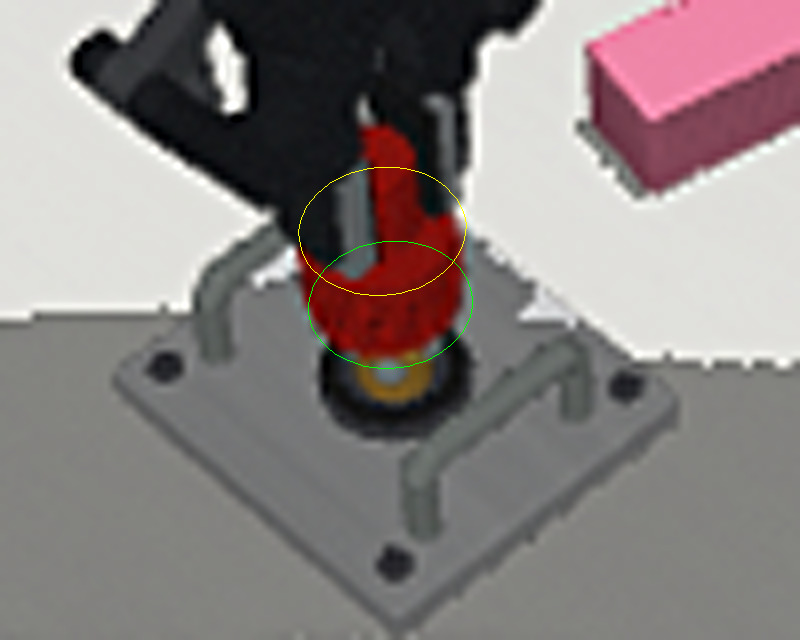

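The cap hangs upright over the stud. Its skirt (columns 252–272, bottom row 234) sits about 0.7 px left and 1 px above the predicted outline, so I'll shift about 2 mm mostly along +y and descend to first contact.

>>> {"fn": "step_arm", "kwargs": {"commands": [[0.004, 0.001, 0, 0, 0, 0, 1], [0.004, 0.001, 0, 0, 0, 0, 1], [0.004, 0.001, 0.006, 0, 0, 0, 1], [0.004, 0.001, 0.012, 0, 0, 0, 1], [0.004, 0.001, 0.018, 0, 0, 0, 1], [0.004, 0.001, 0.023, 0, 0, 0, 1], [0.004, 0.001, 0.027, 0, 0, 0, 1], [0.004, 0.001, 0.03, 0, 0, 0, 1], [0.004, 0.001, 0.03, 0, 0, 0, 1], [0.004, 0.001, 0.03, 0, 0, 0, 1]], "newtons": 80}}

```text
clock: 24.45
tcp_pos: [0.5435, -0.3055, 0.1312]
orientation: [-2.313, -2.126, 0.0]
contact_force: [-1.2, -1.6, 0.1]
grip_width: 0.0174
```

```bash
python3 - <<'E'
from h import *
print(readout.get_obs()['moment'])
rows([(.5438,-.305,.131,-4.8),(.5438,-.305,.117,-4.8)],1)
E
```

```text
[-0.42897807  0.20607176  0.02493102]
now [ 0.5435 -0.3055  0.1312] phi -4.83 tilt 0.02 F [-1.2 -1.6  0.1] w 0.0174 t 24.45
[0.001, 0.0006, 0.0004, -0.0001, -0.0, -0.0001, 1.0]
[0.001, 0.0006, 0.0284, -0.0001, -0.0, -0.0001, 1.0]
```

>>> {"fn": "step_arm", "kwargs": {"commands": [[-0.0015, 0, 0, 0, 0, 0, 1], [-0.0015, 0, 0.003, 0, 0, 0, 1], [-0.0015, 0, 0.006, 0, 0, 0, 1], [-0.0015, 0, 0.009, 0, 0, 0, 1], [-0.0015, 0, 0.012, 0, 0, 0, 1], [-0.0015, 0, 0.015, 0, 0, 0, 1], [-0.0015, 0, 0.018, 0, 0, 0, 1], [-0.0015, 0, 0.02, 0, 0, 0, 1], [-0.0015, 0, 0.02, 0, 0, 0, 1], [-0.0015, 0, 0.02, 0, 0, 0, 1]]}}

```text
clock: 25.7
tcp_pos: [0.5423, -0.3069, 0.1202]
orientation: [-2.313, -2.124, 0.004]
contact_force: [-2.2, -4.3, -4.9]
grip_width: 0.0176
```

```bash
python3 - <<'E'
from h import *
print(readout.get_obs()['moment'])
rows([(.5438,-.306,.117,-4.8)],1)
E
```

```text
[-1.06775989  0.64375046  0.04135286]
now [ 0.5423 -0.3069  0.1202] phi -4.88 tilt 0.14 F [-2.2 -4.3 -4.9] w 0.0176 t 25.7
[0.002, 0.0029, 0.0064, -0.0004, 0.0002, -0.0002, 1.0]
```

It has snapped: the wrist is now being pulled down 4.9 N at TCP z 0.1202. I'll ease the side load and press on into the seal.

>>> {"fn": "step_arm", "kwargs": {"commands": [[-0.002, -0.001, 0.001, 0, 0, 0, 1], [-0.002, -0.001, 0.002, 0, 0, 0, 1], [-0.002, -0.001, 0.003, 0, 0, 0, 1], [-0.002, -0.001, 0.004, 0, 0, 0, 1], [-0.002, -0.001, 0.005, 0, 0, 0, 1], [-0.002, -0.001, 0.006, 0, 0, 0, 1], [-0.002, -0.001, 0.007, 0, 0, 0, 1], [-0.002, -0.001, 0.008, 0, 0, 0, 1], [-0.002, -0.001, 0.008, 0, 0, 0, 1], [-0.002, -0.001, 0.008, 0, 0, 0, 1]]}}

```text
clock: 26.95
tcp_pos: [0.5419, -0.3078, 0.1171]
orientation: [-2.313, -2.124, 0.002]
contact_force: [-3.9, 1.0, 9.7]
grip_width: 0.0174
```

```bash
python3 - <<'E'
from h import *
print(readout.get_obs()['moment'])
rows([(.5438,-.306,.117,-4.8)],1)
E
```

```text
[0.2345259 0.8579624 0.0191803]
now [ 0.5419 -0.3078  0.1171] phi -4.87 tilt 0.09 F [-3.9  1.   9.7] w 0.0174 t 26.95
[0.0039, 0.0036, 0.0002, -0.0002, 0.0001, -0.0002, 1.0]
```

>>> {"fn": "step_arm", "kwargs": {"commands": [[0, -0.001, 0.002, 0, 0, 0, 1], [0, -0.001, 0.003, 0, 0, 0, 1], [0, -0.001, 0.004, 0, 0, 0, 1], [0, -0.0015, 0.005, 0, 0, 0, 1], [0, -0.0015, 0.005, 0, 0, 0, 1], [0, -0.0015, 0.005, 0, 0, 0, 1], [0, -0.0015, 0.005, 0, 0, 0, 1], [0, -0.0015, 0.005, 0, 0, 0, 1], [0, -0.0015, 0.005, 0, 0, 0, 1], [0, -0.0015, 0.005, 0, 0, 0, 1]]}}

```text
clock: 28.2
tcp_pos: [0.5417, -0.3078, 0.1167]
orientation: [-2.314, -2.125, -0.001]
contact_force: [-5.4, 2.6, 19.6]
grip_width: 0.017
```

```bash
python3 - <<'E'
from h import *
print(readout.get_obs()['moment'])
rows([(.5438,-.306,.117,-4.8)],1)
f=grab_frame('side');save('j.png',np.hstack([cv2.resize(f['img'][190:270,215:315],(400,320),interpolation=cv2.INTER_CUBIC),cv2.resize(f['img'][170:330,200:400],(400,320))]))
E
```

```text
[ 0.63321366  1.27126715 -0.01488315]
now [ 0.5417 -0.3078  0.1167] phi -4.87 tilt 0.04 F [-5.4  2.6 19.6] w 0.017 t 28.2
[0.004, 0.0039, -0.0007, 0.0001, -0.0001, -0.0002, 1.0]
```

View pics/j.png

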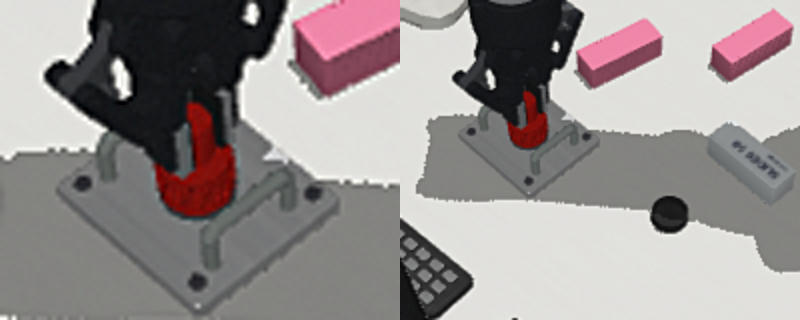

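The cap sits down on the seal between the guards, still gripped. The press is 19.6 N at TCP z 0.1167, so the rim is at about 16 mm, which is bottomed. The carton is flat on the table at (375,248) and nothing else has moved. Handing in.

```bash
python3 -c "
from h import *
o=readout.get_obs();print(o['contact_force'],o['tcp_pos'],o['grip_width']);print(r.hand_in())"
```

```text
[-6.10849337  2.99829012 18.6463131 ] [ 0.54169039 -0.30782803  0.11666002] 0.01710477047813445
the job is handed in; nothing more can be done
None
```

I've handed the job in: the carton is on the table, and the red cap is snapped onto the stud and pressed down, still gripped by its knob.

- **Carton:** I lifted the pale carton level off the guards and set it flat on the bare table at about (0.436, -0.130). It met the table with 5.7 N. The last side picture shows it lying flat, and the pink look-alikes and the black cap where they were. I did not check the chip tray and button pad separately; the arm never went near them.
- **Cap:** While I pressed, the cap clicked on and pulled the wrist down with about 5 N. I kept pressing until it bottomed. At hand-in the press was 18.6 N at TCP height 0.1167 m. That puts the rim at about 16 mm by the grip height, so the seal should be fully squeezed (12 N needed). I could not read the seal joint directly. The grip is set to 80 N.
- **Disagreements:**
  - The two cameras differed by 4–5 mm in absolute position, and heights read about 5 mm low. I used the stud-to-cap displacement, on which they agreed within 2 mm.
  - A side load of about 6–7 N remains on the wrist.
  - The knob reads 17 mm wide against the stated 20 mm; the finger reading also came out about 1 mm low on the carton, so the rest may be pad compression.
- **Time:** The job took about 28 s of the 72 s allowed.

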